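# Seat a circuit module and hold the contact lever at the third click

### The arm

A 6-joint arm with a two-finger parallel gripper is mounted at the origin on the work surface. World frame = base frame: x ahead of the robot, y to its left, z up, the work surface at z = 0. Lengths are in m, angles in rad, forces in N, time in s.
With the tool pointing down it reaches from about 0.4 to 0.825 m from the base axis. Payload 7 kg.
Tool frame: the origin (TCP) lies at the very end of the fingers, on their centre line; the grasp point (between the pads) lies behind it (arm.grip_depth is the z of the grasp point in the tool frame, in m); z points along the fingers, y is the line along which they close (so a half turn about z gives the same grasp; the last joint's range is limited). The gripper opens to 85 mm and grips with 20 to 120 N. Pads are 22 mm wide; open, the fingers measure 114 mm over their backs; the gripper's body (76 mm by 85 mm) begins 54 mm behind the grasp point. The pads swing forward as they close: fully open they stand 13 mm farther back than shut.
Start: joints at [-1.012, 0.359, 0.012, 0, -1.224, -0.288], TCP at [0.181, -0.65, 0.231] pointing down, gripper open.
Joint ranges: [-3.07, 3.07], [-1.43, 2.12], [-1.02, 1.25], [-3.03, 1.67], [-3.05, -0], [-3.03, 3.03]. Speed limits (rad/s): [2.39, 2.39, 3.01, 3.14, 3.14, 3.14].

### API

Orientations are given as a unit quaternion [w, x, y, z].
In Python, from cell import arm gives the robot as it stands.
- The arm moves only by the shell command python3 -m crank 'ROWS' [FORCE]. ROWS is JSON, a list of rows, each a list of 7 numbers: the shift along the tool's x, y, z in cm, then the turn, a rotation vector about the tool's x, y, z in degrees, then the finger opening in cm, from 0 to 8.54. A call has 1 to 20 rows; each row is the pose to reach, as a shift and turn from the pose commanded when the call began, along the tool's axes at that moment; what a row does not reach only later rows make up. A row lasts 1/8 s, in which the tool goes at most 62.5 mm and 10.7 degrees, less where a joint would pass 70% of its speed; a pose out of reach is approached as far as the arm can. A call with a gripper value outside its range is refused whole. The fingers move at their own pace and stop on an object; FORCE is the grip in N (left out, the last holds). Time passes only in rows, so rows that repeat a pose let the fingers close. It gives the time, the measured TCP pose, the force, the opening and the grip force at its end, in the units of the state.
- arm.state(): the state, without advancing time (a new reading comes with each control period).
- arm.grab_frame(name): name is "scene" or "top" or "wrist"; returns a dict with "pixels" (400x640x3 uint8, red, green, blue), "z_map" (400x640 float32, m along the optical axis (not along the pixel's ray), 0 where there is no reading), "fx", "fy", "cx", "cy" (pixels), "D" ([k1, k2, p1, p2, k3] as OpenCV has them; the pictures are not rectified), "rvec" (rotation vector, rad) and "tvec" (3), from world to camera coordinates, as OpenCV has them. Camera axes: x right, y down, z forward; pixel columns grow to the right and rows downward; lengths in m; the calibration is good to about 2 mm. A picture is of the moment at which its call begins.
- arm.close_job(): hands the job in; it is judged then, once.
The state is a dict: "clock": time; "joint_positions": joint angles; "joint_velocities": joint speeds; "joint_efforts": joint torques, N m; "ee_pos": TCP position; "eef_rot": TCP orientation; "contact_force": force on the tool from outside, world axes, zero at the start; "torque": the same for the moment, N m; "finger_gap": opening from 0.0 (shut) to 1.0 (fully open); "grasp_force": force on a finger pad.
Only numpy, scipy, OpenCV 4.12 (cv2) and the standard library are available. Lean on these libraries where they do the work, as an engineer would, in place of code of your own. Each camera call takes 0.05 s, during which the arm holds its last target. There are 200 camera calls.

### The job

On the test fixture, push the circuit module square and flush into the corner of the two dark fences. Then advance the red lever by its black handle exactly three clicks from rest, never into a fourth, and finish still holding it at the third click, because it springs back if let go. Leave the dust cap, the hand meter and the screwdriver where they are.

Things in the scene. Friction and masses are not known exactly. Their poses are not given: they have to be found in the camera images.
- fixture: Test fixture: fixed grey metal base plate, top 10 mm above the table, x -155 to +175 mm and y -200 to +200 mm of this origin (z up; left is +y, far is +x). Two dark steel fences 16 mm high stand on it: the far one (along y, from y -20 to +165 mm) has its inner face at x = +60 mm, the left one (along x, from x -110 to +75 mm) at y = +150 mm.
- nest (a point): Point in the fixture's fence corner where the module's centre lies when it is fully home; axes as the fixture's; 26 mm above the table, x +15 mm and y +115 mm of the fixture's origin. Beyond the far fence a grey contact head with brass pins follows the lever, 4 mm a click; it touches nothing.
- module_center (a point): Centre of the loose module: white case, green board on top, 90 mm (x) by 70 mm (y) by 32 mm high, 0.2 to 0.45 kg. It lies on the plate, turned up to 13 degrees from the fixture's axes, 15 to 60 mm out of the corner, so it slides to fixture +x and +y. Home: its +x side touches the far fence, its +y side the left fence. It slides under a push of a few N; low pushes keep it flat.
- pivot (a point): The lever's upright pivot axis, 63 mm above the table, at x +80 mm, y -150 mm of the fixture's origin. Beside it, on its far side, a black block 28 mm high holds the sprung click roller.
- handle (a point): Centre (63 mm above the table) of the lever's handle: upright black cylinder that spins freely, 16 mm across, from 41 to 84 mm above the table, 120 mm from the pivot axis on the end of a flat red arm (20 mm wide, 32 to 40 mm above the table). At rest it is 115 mm towards -x and 35 mm towards +y of the pivot (fixture axes).
- lever (a joint): Lever angle, rad: 0 at rest, grows as the handle moves to fixture -y, away from the nest (counter-clockwise from above). Notches at 0, 0.2, 0.4, 0.6 (third click), 0.8, 24 mm apart at the handle; crests half-way between. Leaving a notch the push at the handle is about 12 N, it falls steadily to about 4 N as the lever drops into the next, and there steps up again: the click. Let go, it springs back over all clicks to 0.
- dust_cap_center (a point): Bystander: red plastic dust cap, 26 mm across, 20 mm high, loose on the base plate between nest and lever; point at its centre.
- meter_center (a point): Bystander: yellow hand meter, 150 x 78 x 40 mm, loose on the table to the left of the fixture; point near its centre, 17 mm up.
- driver: Bystander: screwdriver with blue handle, 160 mm long, loose on the table to the right of the fixture.
Things that resemble listed ones, but are neither listed nor needed, are in the scene too. What is meant by the part that bears module_center is not orange or yellow, and is the larger of those in its own colour.

How it is judged:
On the way, in this order (a step that is already met when the one before it is completed fails the run):
1. the module is square and flush in the fence corner, the lever still at rest (x of module_center in the frame of nest between -0.0025 and 0.002 m and y of module_center in the frame of nest between -0.0025 and 0.002 m and z of module_center in the frame of nest between -0.003 and 0.003 m and angle between the x axis of module_center and the x axis of nest, either way round below 0.03 rad and value of joint lever below 0.1 rad), for 0.2 s.
2. the lever has passed its third click (value of joint lever between 0.52 and 0.68 rad), for 0.2 s.
At the end, for the whole second after the job is handed in: The module is home: within 2.5 mm of both fences and square within 0.03 rad, flat on the plate. The lever stands still at the third click (0.52 to 0.68 rad) and the fingers push or grip it with more than 2 N. Dust cap, meter and screwdriver are within 15 mm of where they began (all of step 2 and x of module_center in the frame of nest between -0.0025 and 0.002 m and y of module_center in the frame of nest between -0.0025 and 0.002 m and z of module_center in the frame of nest between -0.003 and 0.003 m and angle between the x axis of module_center and the x axis of nest, either way round below 0.03 rad and velocity of joint lever between -0.1 and 0.1 rad/s and contact force between the fingers and lever above 2 N and distance of each of dust_cap_center, meter_center, driver from where it was at the start of the episode below 0.015 m); the arm keeps its last pose, push and grip.
It fails at once if the lever goes into the fourth click (beyond 0.70 rad) (value of joint lever above 0.7 rad).
It fails at once if the lever is advanced (beyond 0.15 rad) while the module is not home in the corner (5 mm, 0.06 rad) (value of joint lever above 0.15 rad and not (x of module_center in the frame of nest between -0.005 and 0.002 m and y of module_center in the frame of nest between -0.005 and 0.002 m and z of module_center in the frame of nest between -0.003 and 0.003 m and angle between the x axis of module_center and the x axis of nest, either way round below 0.06 rad)).
It fails at once if the red dust cap is moved by more than 15 mm (distance of dust_cap_center from where it was at the start of the episode above 0.015 m).
It fails at once if the hand meter is moved by more than 15 mm (distance of meter_center from where it was at the start of the episode above 0.015 m).
It fails at once if the screwdriver is moved by more than 15 mm (distance of driver from where it was at the start of the episode above 0.015 m).
It also fails if it takes over 64 s, if anything falls off the work surface, if the arm or the gripper's body presses on something with over 40 N, if the wrist force passes 120 N, or if a joint passes its speed limit or range.

## Working session

There is one attempt and no reset: what is moved stays moved. The work goes in short steps, Python scripts to look and compute and a shell command to move; the robot and the scene stay as the last step left them, time stands still between calls to the robot, and variables do not carry over. Pictures are saved under pics/ and viewed, at most 12 in all, crops included, and the job is handed in when it is done.

```bash
mkdir -p pics; ls; cat > h.py <<'E'
import numpy as np, cv2, pickle
from cell import arm
def grab(n):
    f=arm.grab_frame(n); return f
def KD(f):
    return np.array([[f['fx'],0,f['cx']],[0,f['fy'],f['cy']],[0,0,1.]]),np.array(f['D'],float)
def ray(f,uv):
    K,D=KD(f); R=cv2.Rodrigues(np.array(f['rvec'],float))[0]; t=np.array(f['tvec'],float).ravel()
    n=cv2.undistortPoints(np.array(uv,float).reshape(-1,1,2),K,D).reshape(-1,2)
    d=np.c_[n,np.ones(len(n))]@R; return -R.T@t,d
def plane(f,uv,z):
    c,d=ray(f,uv); return c+d*((z-c[2])/d[:,2])[:,None]
def depth(f,uv):
    c,d=ray(f,uv); uv=np.array(uv).astype(int).reshape(-1,2); return c+d*f['z_map'][uv[:,1],uv[:,0]][:,None]
E
python3 - <<'E'
from h import *
fs={n:grab(n) for n in('scene','top','wrist')}
pickle.dump(fs,open('f0.pkl','wb'))
for n in('scene','top'): cv2.imwrite(f'pics/{n}0.png',fs[n]['pixels'][:,:,::-1])
for n in fs: print(n,ray(fs[n],[[320,200]])[0], fs[n]['fx'])
print(arm.state(),arm.grip_depth)
E
```

```text
pics
scene [ 1.41937819 -0.2440069   0.87110156] 436.12540355397414
top [ 0.36232381 -0.00287041  1.35179824] 461.42180430429045
wrist [ 0.09996911 -0.67242175  0.37303851] 342.3604589717565
{'clock': 0.15, 'joint_positions': array([-1.01189461e+00,  3.59230913e-01,  1.12794171e-02, -2.25117290e-04,
       -1.22408717e+00, -2.88095306e-01]), 'joint_velocities': array([-3.11292362e-05, -1.99528019e-03,  4.09660158e-03,  8.02004746e-04,
        2.43713029e-03,  2.57232204e-04]), 'joint_efforts': array([-1.78506194e-03, -5.83874595e+01,  2.93649763e+01,  6.94044560e+00,
       -4.26643674e-03, -9.20079373e-07]), 'ee_pos': array([ 0.18043916, -0.65007196,  0.23058308]), 'eef_rot': array([-1.58783398e-04, -1.34951846e-01,  9.90851958e-01,  6.09786305e-04]), 'contact_force': array([ 0.10922218,  0.23709554, -0.33133518]), 'torque': array([-0.05047917,  0.02644603, -0.0244753 ]), 'grasp_force': 0.0, 'finger_gap': 1.001800553109376} -0.0187
```

View pics/top0.png

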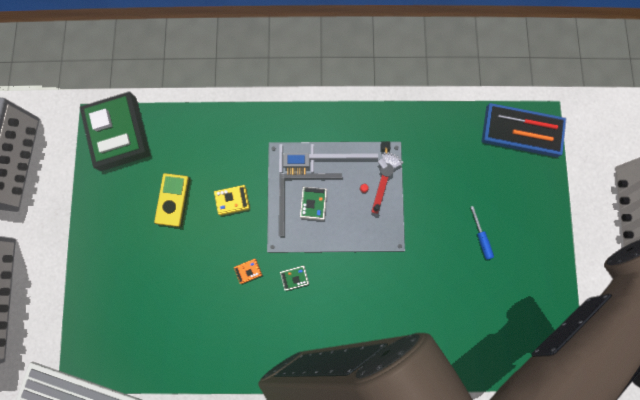

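View pics/scene0.png

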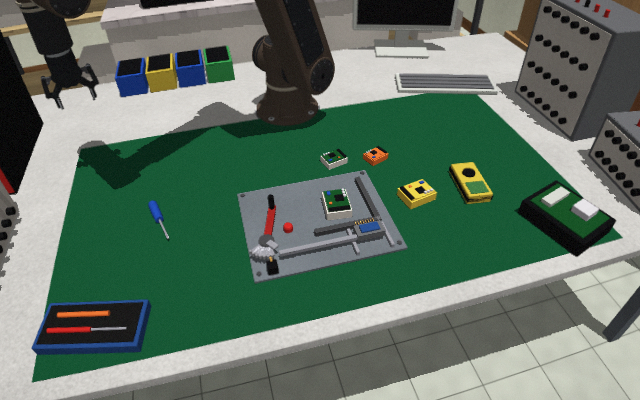

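The top view shows a plate with corners near (268,142) and (404,251). Candidates for the module:
- White/green on the plate at (313,204): chosen, because it is the larger of its colour and not orange or yellow.
- Small white/green at (294,278).
- Orange at (248,271).
- Yellow at (231,200).
- Yellow meter at (172,200).

Other things seen are the lever handle near (376,211), the cap at (364,188) and the driver at (482,232).

```bash
python3 - <<'E'
from h import *
fs=pickle.load(open('f0.pkl','rb'))
f=fs['top']; im=f['pixels'][:,:,::-1]
c=im[135:260,260:412]; cv2.imwrite('pics/crop1.png',cv2.resize(c,None,fx=5,fy=4.6 if 0 else 4.7,interpolation=cv2.INTER_CUBIC)[:600,:760])
hsv=cv2.cvtColor(im,cv2.COLOR_BGR2HSV)
for p in [(275,245),(285,225),(313,204),(303,204),(376,211),(380,195),(364,188),(395,240),(330,176)]:
    print(p,hsv[p[1],p[0]],depth(f,[p]).round(4))
# plate: low sat gray area
P=f['z_map']; 
m=((hsv[:,:,1]<75)&(hsv[:,:,2]>60)).astype(np.uint8); m[:138]=0;m[256:]=0;m[:,:262]=0;m[:,410:]=0
m=cv2.morphologyEx(m,cv2.MORPH_CLOSE,np.ones((9,9)))
cs=max(cv2.findContours(m,0,1)[0],key=cv2.contourArea)
r=cv2.minAreaRect(cs); b=cv2.boxPoints(r); print(r); w=plane(f,b,.01); print(w.round(4)); print('sides',np.linalg.norm(np.roll(w,-1,0)-w,axis=1))
# red cap
E
```

```text
(275, 245) [106  26 166] [[0.4549 0.132  0.0119]]
(285, 225) [107  24 148] [[0.5138 0.1039 0.006 ]]
(313, 204) [83 26 77] [[0.5699 0.021  0.0426]]
(303, 204) [ 75  25 204] [[0.5689 0.0495 0.0499]]
(376, 211) [  2 104  83] [[ 0.5493 -0.1601  0.0382]]
(380, 195) [  1 172 194] [[ 0.5964 -0.1732  0.0356]]
(364, 188) [  1 175 238] [[ 0.6184 -0.1277  0.0298]]
(395, 240) [106  28 156] [[ 0.4674 -0.2163  0.0135]]
(330, 176) [111  16 115] [[ 0.6555 -0.0288  0.0265]]
((335.5, 197.0), (110.0, 137.0), 90.0)
[[ 0.765   0.16    0.01  ]
 [ 0.7631 -0.2533  0.01  ]
 [ 0.4327 -0.242   0.01  ]
 [ 0.4349  0.1552  0.01  ]]
sides [0.41332188 0.33052077 0.3971759  0.33015877]
```

View pics/crop1.png

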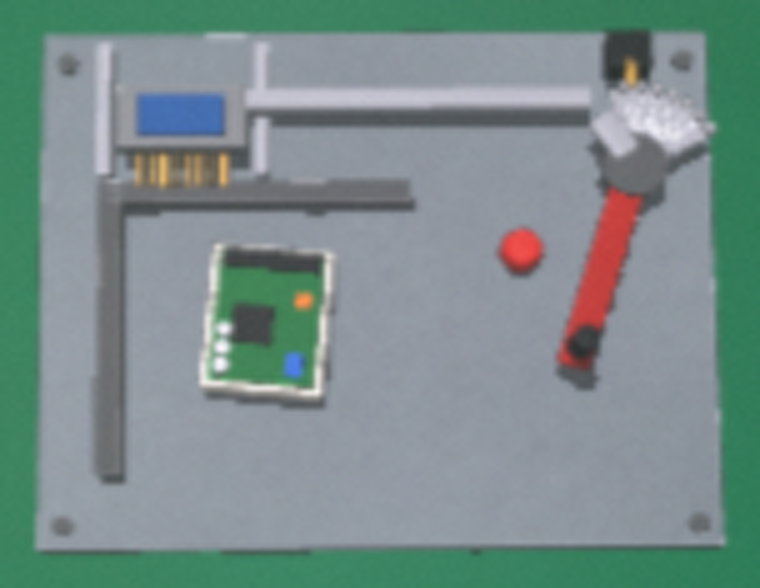

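The crop confirms the choice: white case with a green board, near (313,204) in the full image and turned a few degrees. The handle top is at about (376,207), and the cap at (364,188) is clear of the module's path. Next I measure everything.

```bash
cat > meas.py <<'E'
from h import *
def blob(m,roi):
    x0,y0,x1,y1=roi; k=np.zeros(m.shape,np.uint8); k[y0:y1,x0:x1]=m[y0:y1,x0:x1]
    return max(cv2.findContours(k,0,cv2.CHAIN_APPROX_NONE)[0],key=cv2.contourArea)
def quad(c):
    # straight lines fitted to the sides of the contour, corners where they meet
    h=cv2.convexHull(c); e=.02
    while True:
        a=cv2.approxPolyDP(h,e*cv2.arcLength(h,True),True)
        if len(a)<=4: break
        e+=.005
    a=a.reshape(-1,2).astype(float); p=c.reshape(-1,2).astype(float); L=[]
    for i in range(4):
        s,t=a[i],a[(i+1)%4]; d=t-s; n=np.linalg.norm(d); d/=n
        u=(p-s)@d; v=(p-s)@np.array([-d[1],d[0]])
        q=p[(u>.12*n)&(u<.88*n)&(abs(v)<2.5)]
        vx,vy,x,y=cv2.fitLine(q.astype(np.float32),cv2.DIST_HUBER,0,.01,.01).ravel(); L.append(np.cross([x,y,1],[x+vx,y+vy,1]))
    c=[np.cross(L[i-1],L[i]) for i in range(4)]
    return np.array([q[:2]/q[2] for q in c])
def tri(f,uf,g,ug):
    c1,d1=ray(f,[uf]);c2,d2=ray(g,[ug]);d1=d1[0];d2=d2[0]
    s=np.linalg.lstsq(np.c_[d1,-d2],c2-c1,rcond=None)[0]; a=c1+s[0]*d1;b=c2+s[1]*d2
    return (a+b)/2,np.linalg.norm(a-b)
def rep(n,w):
    print(n,'centre',w.mean(0).round(4),'sides',np.linalg.norm(np.roll(w,-1,0)-w,axis=1).round(4),'ang',np.degrees([np.arctan2(*(np.roll(w,-1,0)-w)[i,1::-1]) for i in range(4)]).round(1))
E
python3 - <<'E'
from meas import *
fs=pickle.load(open('f0.pkl','rb'))
R={'top':dict(plate=(255,130,415,262),mod=(296,180,332,228),hand=(366,198,384,218),cap=(356,180,372,196)),
   'scene':dict(plate=(225,160,415,290),mod=(318,183,356,222),hand=(262,190,280,212),cap=(280,218,297,236))}
out={}
for n in R:
    f=fs[n]; hsv=cv2.cvtColor(f['pixels'],cv2.COLOR_RGB2HSV); H,S,V=[hsv[:,:,i].astype(int) for i in range(3)]
    green=(H>40)&(H<95)&(S>90)
    pm=cv2.morphologyEx((~green).astype(np.uint8),cv2.MORPH_OPEN,np.ones((3,3)))
    b=f['pixels'].astype(int).min(2)
    mm=cv2.morphologyEx(((V>190)&(S<60)).astype(np.uint8),cv2.MORPH_CLOSE,np.ones((3,3)))
    hm=((V<75)).astype(np.uint8); cm=(((H<8)|(H>172))&(S>140)).astype(np.uint8)
    for k,m,z in(('plate',pm,.01),('mod',mm,.042)):
        c=blob(m,R[n][k]); q=quad(c); w=plane(f,q,z); out[n,k]=q; print(q.round(1).tolist()); print(w.round(4).tolist()); rep(n+k,w)
    for k,m in(('hand',hm),('cap',cm)):
        c=blob(m,R[n][k]); M=cv2.moments(c); out[n,k]=np.array([M['m10'],M['m01']])/M['m00']; print(n,k,out[n,k],cv2.boundingRect(c))
f,g=fs['top'],fs['scene']
for k in('hand','cap'): print(k,tri(f,out['top',k],g,out['scene',k]))
for k in('plate','mod'): print(k,tri(f,out['top',k].mean(0),g,out['scene',k].mean(0)))
pickle.dump(out,open('o.pkl','wb'))
a=cv2.resize(fs['scene']['pixels'][160:290,225:415,::-1],None,fx=4,fy=4,interpolation=cv2.INTER_CUBIC)
cv2.imwrite('pics/crop2.png',a)
E
```

```text
[[400.3, 142.0], [404.5, 250.5], [266.9, 252.3], [268.4, 142.0]]
[[0.7631, -0.2422, 0.01], [0.4371, -0.2435, 0.01], [0.4342, 0.1556, 0.01], [0.765, 0.1556, 0.01]]
topplate centre [ 0.5998 -0.0436  0.01  ] sides [0.326  0.3992 0.3308 0.3978] ang [-179.8   90.4   -0.   -90.3]Traceback (most recent call last):
  File "<stdin>", line 14, in <module>
  File "meas.py", line 14, in quad
    s,t=a[i],a[(i+1)%4]; d=t-s; n=np.linalg.norm(d); d/=n
             ~^^^^^^^^^
IndexError: index 3 is out of bounds for axis 0 with size 3
```

```bash
cat > run1.py <<'E'
from meas import *
import meas
def quad(c):
    a=cv2.boxPoints(cv2.minAreaRect(c)) 
    h=cv2.convexHull(c)
    for e in np.arange(.01,.2,.005):
        t=cv2.approxPolyDP(h,e*cv2.arcLength(h,True),True)
        if len(t)==4: a=t.reshape(-1,2); break
    a=a.astype(float); p=c.reshape(-1,2).astype(float); L=[]
    for i in range(4):
        s,t=a[i],a[(i+1)%4]; d=t-s; n=np.linalg.norm(d); d=d/n
        u=(p-s)@d; v=(p-s)@np.array([-d[1],d[0]])
        q=p[(u>.1*n)&(u<.9*n)&(abs(v)<3)]
        vx,vy,x,y=cv2.fitLine(q.astype(np.float32),cv2.DIST_HUBER,0,.01,.01).ravel(); L.append(np.cross([x,y,1],[x+vx,y+vy,1]))
    c=[np.cross(L[i-1],L[i]) for i in range(4)]
    return np.array([q[:2]/q[2] for q in c])
R={'top':dict(plate=(255,130,415,262),mod=(296,180,332,228),hand=(366,198,384,218),cap=(356,180,372,196)),
   'scene':dict(plate=(225,160,415,290),mod=(318,183,356,222),hand=(262,190,280,212),cap=(280,218,297,236))}
if __name__=='__main__':
  fs=pickle.load(open('f0.pkl','rb')); out={}
  for n in R:
    f=fs[n]; hsv=cv2.cvtColor(f['pixels'],cv2.COLOR_RGB2HSV); H,S,V=[hsv[:,:,i].astype(int) for i in range(3)]
    green=(H>40)&(H<95)&(S>90)
    pm=cv2.morphologyEx((~green).astype(np.uint8),cv2.MORPH_OPEN,np.ones((3,3)))
    mm=cv2.morphologyEx(((V>185)|(green)).astype(np.uint8),cv2.MORPH_CLOSE,np.ones((5,5)))
    hm=((V<75)).astype(np.uint8); cm=(((H<8)|(H>172))&(S>140)).astype(np.uint8)
    for k,m,z in(('plate',pm,.01),('mod',mm,.042)):
        c=blob(m,R[n][k]); q=quad(c); w=plane(f,q,z); out[n,k]=q; print(q.round(1).tolist()); print(w.round(4).tolist()); rep(n+k,w)
    for k,m in(('hand',hm),('cap',cm)):
        c=blob(m,R[n][k]); M=cv2.moments(c); out[n,k]=np.array([M['m10'],M['m01']])/M['m00']; print(n,k,out[n,k],cv2.boundingRect(c))
  f,g=fs['top'],fs['scene']
  for k in('hand','cap'): print(k,tri(f,out['top',k],g,out['scene',k]))
  a=cv2.resize(g['pixels'][160:290,225:415,::-1],None,fx=4,fy=4,interpolation=cv2.INTER_CUBIC)
  for k in out: 
    if k[0]=='scene': 
      for p in out[k].reshape(-1,2): cv2.circle(a,tuple(int(v) for v in (p-[225,160])*4+2),3,(255,0,255),1)
  cv2.imwrite('pics/crop2.png',a)
E
python3 run1.py
```

```text
[[400.4, 142.0], [404.4, 250.5], [266.8, 252.2], [268.5, 142.0]]
[[0.7631, -0.2423, 0.01], [0.437, -0.2432, 0.01], [0.4343, 0.1558, 0.01], [0.765, 0.1555, 0.01]]
topplate centre [ 0.5999 -0.0436  0.01  ] sides [0.3261 0.3991 0.3307 0.3979] ang [-179.8   90.4   -0.   -90.3]Traceback (most recent call last):
  File "run1.py", line 28, in <module>
    c=blob(m,R[n][k]); q=quad(c); w=plane(f,q,z); out[n,k]=q; print(q.round(1).tolist()); print(w.round(4).tolist()); rep(n+k,w)
                         ~~~~^^^
  File "run1.py", line 14, in quad
    vx,vy,x,y=cv2.fitLine(q.astype(np.float32),cv2.DIST_HUBER,0,.01,.01).ravel(); L.append(np.cross([x,y,1],[x+vx,y+vy,1]))
              ~~~~~~~~~~~^^^^^^^^^^^^^^^^^^^^^^^^^^^^^^^^^^^^^^^^^^^^^^^
cv2.error: OpenCV(4.12.0) /io/opencv/modules/imgproc/src/linefit.cpp:50: error: (-215:Assertion failed) count > 0 in function 'fitLine2D_wods'
```

```bash
python3 - <<'E'
s=open('run1.py').read()
s=s.replace("c=blob(m,R[n][k]); q=quad(c); w=","c=blob(m,R[n][k]); q=quad(c) if k=='plate' else cv2.boxPoints(cv2.minAreaRect(c)).astype(float); w=")
s=s.replace("blob(m,R[n][k]); q","blob(m,R[n][k]) if k=='plate' else hull(m,R[n][k]); q")
s=s.replace("  f,g=fs['top']","  print('boardtri',tri(fs['top'],out['top','mod'].mean(0),fs['scene'],out['scene','mod'].mean(0)))\n  f,g=fs['top']")
s=s.replace("((V>185)|(green))","green")
s=s.replace("def quad","def hull(m,roi):\n    x0,y0,x1,y1=roi; return cv2.convexHull(cv2.findNonZero(m[y0:y1,x0:x1])+[x0,y0]).astype(np.int32)\ndef quad",1)
open('run1.py','w').write(s)
E
python3 run1.py
```

```text
[[400.4, 142.0], [404.4, 250.5], [266.8, 252.2], [268.5, 142.0]]
[[0.7631, -0.2423, 0.01], [0.437, -0.2432, 0.01], [0.4343, 0.1558, 0.01], [0.765, 0.1555, 0.01]]
topplate centre [ 0.5999 -0.0436  0.01  ] sides [0.3261 0.3991 0.3307 0.3979] ang [-179.8   90.4   -0.   -90.3]
[[304.0, 192.0], [323.0, 192.0], [323.0, 216.0], [304.0, 216.0]]
[[0.6052, 0.0469, 0.042], [0.6049, -0.0079, 0.042], [0.5351, -0.0075, 0.042], [0.5353, 0.0469, 0.042]]
topmod centre [0.5701 0.0196 0.042 ] sides [0.0548 0.0698 0.0544 0.0698] ang [-9.030e+01  1.797e+02  8.970e+01  1.000e-01]
top hand [376.37373737 207.61616162] (374, 205, 6, 6)
top cap [363.90610329 187.61502347] (361, 184, 7, 8)
[[364.2, 170.0], [407.4, 248.3], [254.4, 283.0], [237.1, 193.7]]
[[0.441, 0.152, 0.01], [0.7715, 0.1536, 0.01], [0.7722, -0.2437, 0.01], [0.4413, -0.2433, 0.01]]
sceneplate centre [ 0.6065 -0.0454  0.01  ] sides [0.3304 0.3972 0.3309 0.3953] ang [  0.3 -89.9 179.9  90. ]
[[323.5, 190.8], [346.5, 187.5], [349.1, 206.0], [326.2, 209.3]]
[[0.5332, -0.0044, 0.042], [0.5377, 0.0624, 0.042], [0.612, 0.0462, 0.042], [0.6071, -0.0175, 0.042]]
scenemod centre [0.5725 0.0217 0.042 ] sides [0.067  0.0761 0.0639 0.0751] ang [ 86.1 -12.3 -94.4 170. ]
scene hand [270.72703412 201.29396325] (268, 194, 7, 16)
scene cap [287.83727034 227.38845144] (284, 223, 9, 10)
boardtri (array([0.57068097, 0.02088873, 0.0396263 ]), np.float64(0.002594077853314399))
hand (array([ 0.55558372, -0.15870566,  0.06150792]), np.float64(0.0002276466244775243))
cap (array([ 0.62191727, -0.12850945,  0.01781008]), np.float64(0.00011454702574731858))
```

View pics/crop2.png

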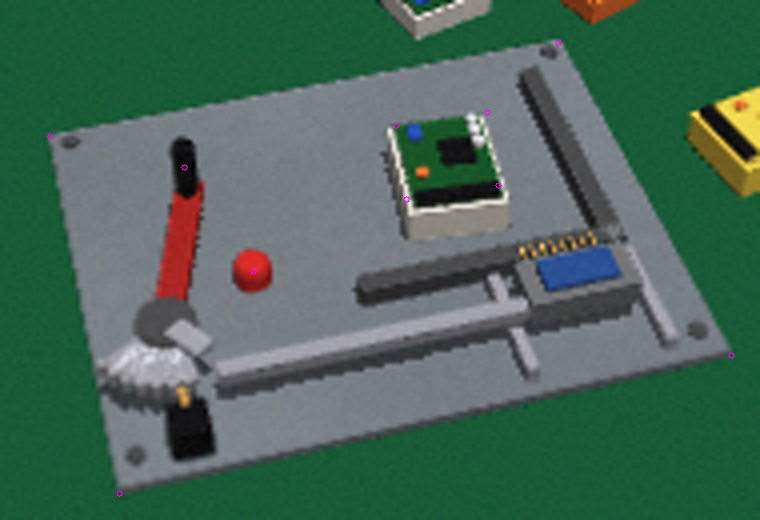

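The scene crop shows the plate corners, handle and cap marked correctly.

- **Fixture:** origin ≈ (0.593, -0.0445), yaw ≈ 0.
- **Module:** ≈ (0.571, 0.020), yaw ≈ -5°, top at about 40 mm.
- **Handle:** ≈ (0.556, -0.159, 0.0615), which matches the text.

I go over to behind the module, square to the fixture.

```bash
python3 -m crank '[[-36,21.2,0,0,0,7.7,3],[-36,21.2,0,0,0,15.5,3],[-36,21.2,0,0,0,15.5,3],[-36,21.2,0,0,0,15.5,3],[-36,21.2,0,0,0,15.5,3],[-36,21.2,0,0,0,15.5,3],[-36,21.2,0,0,0,15.5,3],[-45.9,56.8,0,0,0,15.5,3],[-45.9,56.8,0,0,0,15.5,3],[-45.9,56.8,0,0,0,15.5,3],[-45.9,56.8,0,0,0,15.5,3],[-45.9,56.8,0,0,0,15.5,3],[-45.9,56.8,0,0,0,15.5,3],[-45.9,56.8,0,0,0,15.5,3],[-45.9,56.8,0,0,0,15.5,3]]'
cat > st.py <<'E'
from h import *
from scipy.spatial.transform import Rotation as Ro
s=arm.state(); q=s['eef_rot']; R=Ro.from_quat([q[1],q[2],q[3],q[0]]).as_matrix()
print(s['clock'],s['ee_pos'].round(4),'yx',R[:,:2].T.round(3).tolist(),s['contact_force'].round(1),s['finger_gap'],s['grasp_force'])
E
python3 st.py; python3 - <<'E'
from h import *
for n in('top',):
    cv2.imwrite('pics/t1.png',cv2.resize(grab(n)['pixels'][130:270,250:430,::-1],None,fx=4,fy=4))
w=grab('wrist'); pickle.dump(w,open('w1.pkl','wb')); cv2.imwrite('pics/w1.png',w['pixels'][:,:,::-1])
E
```

```text
clock: 2.02
ee_pos: [0.4706, 0.0199, 0.2312]
eef_rot: [-0.0, -0.001, 1.0, -0.0]
contact_force: [-0.4, -0.7, -0.5]
finger_gap: 0.348
grasp_force: 0.0
2.025 [0.4706 0.0199 0.2312] yx [[-1.0, -0.002, 0.0], [-0.002, 1.0, -0.0]] [-0.4 -0.7 -0.5] 0.34802943176153905 0.0
```

View pics/w1.png

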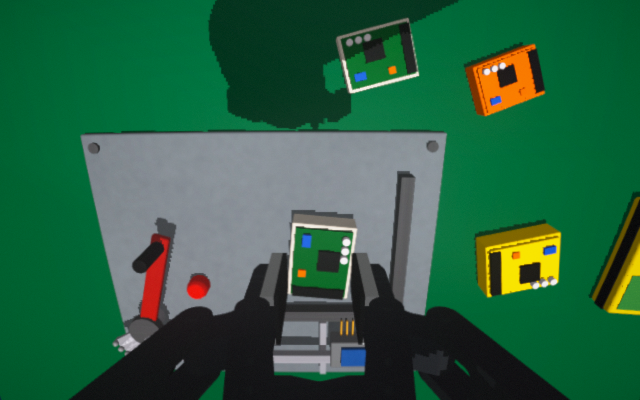

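The wrist view has the plate edge level at row 133. The module's top corners are at about (291,222), (356,226), (351,298) and (289,292), and the left fence's inner top edge runs from (398,172) to (391,300).

```bash
python3 - <<'E'
from h import *
w=pickle.load(open('w1.pkl','rb'))
print(plane(w,[[291,222],[356,226],[351,298],[289,292]],.042).round(4).tolist())
print('fence',plane(w,[[398,172],[391,300]],.026).round(4).tolist())
print('near edge',plane(w,[[82,135],[445,131]],.01).round(4).tolist())
print('handle top',plane(w,[[138,265]],.084).round(4), 'cap',plane(w,[[198,283]],.03).round(4))
E
```

```text
[[0.5266, -0.0095, 0.042], [0.5311, 0.059, 0.042], [0.621, 0.0567, 0.042], [0.6129, -0.0141, 0.042]]
fence [[0.4765, 0.1028, 0.026], [0.6355, 0.1071, 0.026]]
near edge [[0.4381, -0.24, 0.01], [0.4353, 0.154, 0.01]]
handle top [[ 0.5554 -0.1581  0.084 ]] cap [[ 0.6098 -0.1224  0.03  ]]
```

```bash
python3 -m crank '[[0,0.3,10,0,0,0,3],[0,0.3,10,0,0,0,3],[0,0.3,20,0,0,0,3],[0,0.3,20,0,0,0,3],[0,0.3,21.6,0,0,0,3],[0,0.3,21.6,0,0,0,3],[-2,0.3,21.6,0,0,0,3],[-3,0.3,21.6,0,0,0,3],[-4,0.3,21.6,0,0,0,3],[-5,0.3,21.6,0,0,0,3],[-6,0.3,21.6,0,0,0,3],[-7,0.3,21.6,0,0,0,3],[-7,0.3,21.6,0,0,0,3]]'
python3 st.py
```

```text
clock: 3.75
ee_pos: [0.5421, 0.023, 0.0152]
eef_rot: [0.001, -0.0, 1.0, 0.0]
contact_force: [-0.1, 0.6, -0.1]
finger_gap: 0.35
grasp_force: 0.0
3.75 [0.5421 0.023  0.0152] yx [[-1.0, -0.0, -0.001], [-0.0, 1.0, 0.0]] [-0.1  0.6 -0.1] 0.3501440402346614 0.0
```

```bash
python3 -m crank '[[-0.3,0,0,0,0,0,3],[-0.6,0,0,0,0,0,3],[-0.8,0,0,0,0,0,3],[-0.8,0,0,0,0,0,3]]'; python3 -m crank '[[-0.2,0,0,0,0,0,3],[-0.2,0,0,0,0,0,3]]'
python3 - <<'E'
from h import *
w=grab('wrist'); cv2.imwrite('pics/w2.png',w['pixels'][:,:,::-1]); pickle.dump(w,open('w2.pkl','wb'))
E
```

```text
clock: 4.25
ee_pos: [0.5492, 0.0228, 0.0153]
eef_rot: [0.0, -0.0, 1.0, 0.0]
contact_force: [-0.7, -0.6, -0.5]
finger_gap: 0.352
grasp_force: 0.2
clock: 4.5
ee_pos: [0.5503, 0.0226, 0.0152]
eef_rot: [-0.001, -0.0, 1.0, -0.0]
contact_force: [-4.6, 1.2, 2.7]
finger_gap: 0.353
grasp_force: 2.2
```

View pics/w2.png

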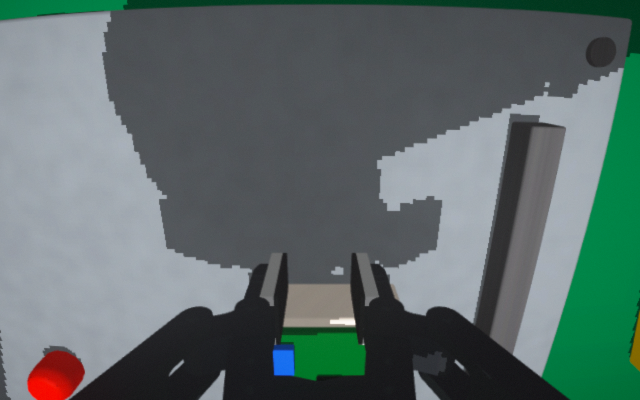

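Both fingers are on the module's near face, at about (275,300) and (360,300). The force is starting to rise where I expect the far fence, so I press a little more to square it.

```bash
python3 -m crank '[[-0.1,0,0,0,0,0,3],[-0.1,0,0,0,0,0,3]]'; python3 -m crank '[[-0.2,0,0,0,0,0,3],[-0.2,0,0,0,0,0,3]]'
```

```text
clock: 4.8
ee_pos: [0.5502, 0.0225, 0.0151]
eef_rot: [-0.001, 0.0, 1.0, -0.0]
contact_force: [-8.4, 2.3, 5.2]
finger_gap: 0.351
grasp_force: 4.2
clock: 5.05
ee_pos: [0.5503, 0.0222, 0.0148]
eef_rot: [-0.003, 0.0, 1.0, -0.001]
contact_force: [-14.9, 3.4, 9.7]
finger_gap: 0.351
grasp_force: 7.2
```

```bash
python3 -m crank '[[1.5,0,0,0,0,0,3],[1.5,0,-6,0,0,0,3],[1.5,0,-11,0,0,0,4],[-1,-3,-11,0,0,10,4],[-5,-6.8,-11,0,0,20,4],[-5,-6.8,-11,0,0,30,4],[-5,-6.8,-11,0,0,40,4],[-5,-6.8,-11,0,0,50,4],[-5,-6.8,-11,0,0,60,4],[-5,-6.8,-11,0,0,70,4],[-5,-6.8,-11,0,0,80,4],[-5,-6.8,-11,0,0,90,4],[-5,-6.8,-11,0,0,90,4]]'
python3 st.py
python3 - <<'E'
from h import *
t=grab('top'); a=t['pixels'][130:270,250:430,::-1]; w=grab('wrist')['pixels'][:,:,::-1]
a=cv2.resize(a,(514,400),interpolation=cv2.INTER_CUBIC); w=cv2.resize(w,(286,179)); o=np.zeros((400,800,3),np.uint8); o[:,:514]=a; o[:179,514:]=w
cv2.imwrite('pics/t3.png',o); pickle.dump(t,open('t3.pkl','wb'))
E
```

```text
clock: 6.68
ee_pos: [0.6035, -0.1038, 0.1123]
eef_rot: [-0.038, 0.671, 0.739, 0.049]
contact_force: [-0.5, -0.3, -0.6]
finger_gap: 0.467
grasp_force: 0.0
6.675 [ 0.6035 -0.1038  0.1123] yx [[-0.097, 0.988, 0.122], [0.995, 0.095, 0.022]] [-0.5 -0.3 -0.6] 0.46744990691685673 0.0
```

View pics/t3.png

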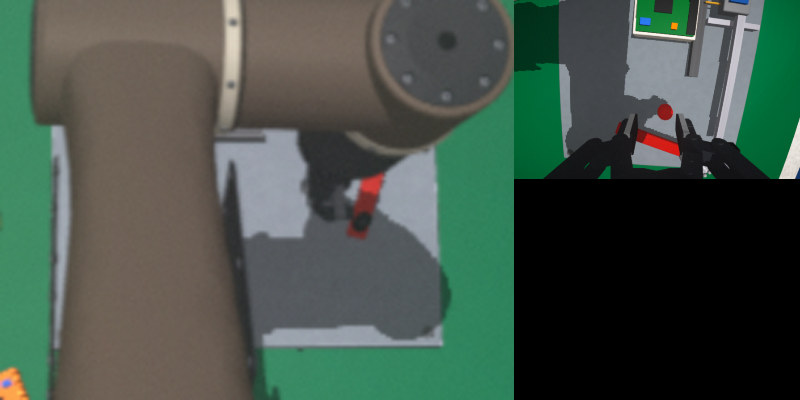

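The arm is mid-motion: the tool is tilted 7° and off target, with the wrist flipped over to the right. I check the joints.

```bash
python3 -c "
from h import *
s=arm.state();print(s['joint_positions'].round(3),s['joint_velocities'].round(3))"
```

```text
[ 0.068  0.367 -0.213 -0.147 -0.979 -3.03 ] [ 0.031 -0.006  0.003  0.01  -0.008  0.001]
```

Joint 6 is at its limit. I turn back the other way, to -90° from square.

```bash
python3 -m crank '[[0,0,-5,0,0,-10,4],[0,0,-5,0,0,-20,4],[0,0,-5,0,0,-30,4],[0,0,-5,0,0,-40,4],[0,0,-5,0,0,-50,4],[0,0,-5,0,0,-60,4],[0,0,-5,0,0,-70,4],[0,0,-5,0,0,-80,4],[0,0,-5,0,0,-90,4],[0,0,-5,0,0,-90,4],[0,0,-5,0,0,-90,4]]'; python3 st.py
```

```text
clock: 8.15
ee_pos: [0.6029, -0.1079, 0.1622]
eef_rot: [0.007, -0.049, 0.997, 0.061]
contact_force: [-0.5, -1.2, 0.4]
finger_gap: 0.468
grasp_force: 0.0
8.15 [ 0.6029 -0.1079  0.1622] yx [[-0.995, -0.096, -0.02], [-0.098, 0.988, 0.121]] [-0.5 -1.2  0.4] 0.46832754305867247 0.0
```

```bash
cat > go.py <<'E'
import sys; from h import *
from scipy.spatial.transform import Rotation as Ro
def go(p,yaw):  # yaw deg: 0 => tool y=+Y ; tool down
    s=arm.state(); q=s['eef_rot']; R=Ro.from_quat([q[1],q[2],q[3],q[0]]).as_matrix()
    c,n=np.cos(np.radians(yaw)),np.sin(np.radians(yaw)); T=np.array([[-c,-n,0],[-n,c,0],[0,0,-1]])
    print('shift cm',(R.T@(np.array(p)-s['ee_pos'])*100).round(2),'rot deg',np.degrees(Ro.from_matrix(R.T@T).as_rotvec()).round(1))
a=list(map(float,sys.argv[1:])); go(a[:3],a[3])
E
python3 go.py .603 -.045 .13 90; python3 -c "
from h import *
print(arm.state()['joint_positions'].round(2))"
```

```text
shift cm [-0.55  5.83  3.97] rot deg [  4.8   6.1 -84.3]
[ 0.06  0.32 -0.16 -0.14 -1.08 -1.47]
```

```bash
python3 -m crank '[[0,2,1,0.6,0.8,-10.5,4],[-0.5,5.8,4,1.2,1.5,-21,4],[-0.5,5.8,4,1.8,2.3,-31.6,4],[-0.5,5.8,4,2.4,3,-42,4],[-0.5,5.8,4,3,3.8,-52.7,4],[-0.5,5.8,4,3.6,4.6,-63,4],[-0.5,5.8,4,4.2,5.3,-73.8,4],[-0.5,5.8,4,4.8,6.1,-84.3,4],[-0.5,5.8,4,4.8,6.1,-84.3,4],[-0.5,5.8,4,4.8,6.1,-84.3,4]]'; python3 st.py; python3 go.py .603 -.045 .015 90
python3 - <<'E'
from h import *
w=grab('wrist'); cv2.imwrite('pics/w4.png',w['pixels'][:,:,::-1]); pickle.dump(w,open('w4.pkl','wb'))
E
```

```text
clock: 9.4
ee_pos: [0.6023, -0.0457, 0.1296]
eef_rot: [-0.0, -0.706, 0.708, 0.0]
contact_force: [-1.1, 0.3, -0.4]
finger_gap: 0.471
grasp_force: 0.0
9.4 [ 0.6023 -0.0457  0.1296] yx [[-0.002, -1.0, -0.0], [-1.0, 0.002, 0.0]] [-1.1  0.3 -0.4] 0.47134312870513406 0.0
shift cm [-0.06 -0.07 11.46] rot deg [ 0.   0.  -0.1]
```

View pics/w4.png

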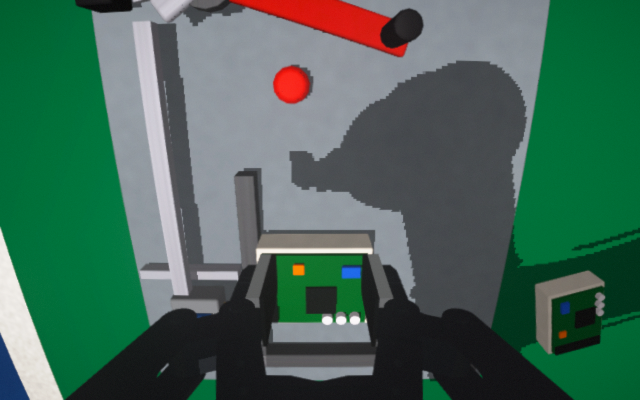

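The module is square against the far fence, with its near face at rows 235–250 and columns 258–375. Cap (291,85) and handle (405,25) are untouched. I descend and push +y.

```bash
python3 -m crank '[[0,-0.1,6,0,0,0,4],[0,-0.1,11.4,0,0,0,4],[0,-0.1,11.4,0,0,0,4],[-1,-0.1,11.4,0,0,0,4],[-2,-0.1,11.4,0,0,0,4],[-3,-0.1,11.4,0,0,0,4],[-4,-0.1,11.4,0,0,0,4],[-5,-0.1,11.4,0,0,0,4],[-5.8,-0.1,11.4,0,0,0,4],[-6.2,-0.1,11.4,0,0,0,4],[-6.2,-0.1,11.4,0,0,0,4]]' && python3 -m crank '[[-0.4,0,0,0,0,0,4],[-0.4,0,0,0,0,0,4]]' && python3 -m crank '[[-0.2,0,0,0,0,0,4],[-0.2,0,0,0,0,0,4]]'
```

```text
clock: 10.82
ee_pos: [0.6029, 0.0168, 0.0152]
eef_rot: [0.0, 0.708, -0.706, -0.0]
contact_force: [0.4, -0.5, -0.3]
finger_gap: 0.466
grasp_force: 0.0
clock: 11.08
ee_pos: [0.6029, 0.0205, 0.0152]
eef_rot: [0.0, 0.708, -0.706, -0.0]
contact_force: [-0.6, 0.8, -0.5]
finger_gap: 0.47
grasp_force: 0.0
clock: 11.32
ee_pos: [0.603, 0.0223, 0.0154]
eef_rot: [0.0, 0.708, -0.706, -0.0]
contact_force: [-0.7, -0.1, -0.2]
finger_gap: 0.475
grasp_force: 0.1
```

```bash
python3 -m crank '[[-0.2,0,0,0,0,0,4],[-0.2,0,0,0,0,0,4]]' && python3 -m crank '[[-0.2,0,0,0,0,0,4],[-0.2,0,0,0,0,0,4]]'&& python3 -m crank '[[-0.2,0,0,0,0,0,4],[-0.2,0,0,0,0,0,4]]'
```

```text
clock: 11.58
ee_pos: [0.6029, 0.0243, 0.0154]
eef_rot: [0.0, 0.708, -0.706, -0.0]
contact_force: [-0.1, 0.0, -0.3]
finger_gap: 0.466
grasp_force: 0.2
clock: 11.82
ee_pos: [0.6027, 0.0251, 0.0154]
eef_rot: [0.001, 0.708, -0.706, 0.0]
contact_force: [0.5, -7.5, -0.7]
finger_gap: 0.471
grasp_force: 3.5
clock: 12.08
ee_pos: [0.6027, 0.0252, 0.0156]
eef_rot: [0.002, 0.708, -0.706, 0.001]
contact_force: [4.4, -18.2, 0.4]
finger_gap: 0.466
grasp_force: 8.6
```

```bash
python3 -m crank '[[1.5,0,0,0,0,0,4],[1.5,0,-6,0,0,0,4],[1.5,0,-11,0,0,0,2.5],[0,3,-11,0,0,10.5,2.5],[-4.1,7.8,-11,0,0,21,2.5],[-4.1,7.8,-11,0,0,31,2.5],[-4.1,7.8,-11,0,0,41,2.5],[-4.1,7.8,-11,0,0,51,2.5],[-4.1,7.8,-11,0,0,61,2.5],[-4.1,7.8,-11,0,0,71,2.5],[-4.1,7.8,-11,0,0,81,2.5],[-4.1,7.8,-11,0,0,90,2.5],[-4.1,7.8,-11,0,0,90,2.5],[-4.1,7.8,-11,0,0,90,2.5]]'; python3 go.py .525 .0705 .015 0
python3 - <<'E'
from h import *
w=grab('wrist'); cv2.imwrite('pics/w5.png',w['pixels'][:,:,::-1]); pickle.dump(w,open('w5.pkl','wb'))
E
```

```text
clock: 13.82
ee_pos: [0.525, 0.0691, 0.1256]
eef_rot: [-0.0, -0.003, 1.0, 0.0]
contact_force: [-0.0, 0.0, -0.4]
finger_gap: 0.29
grasp_force: 0.0
shift cm [-1.000e-02  1.400e-01  1.106e+01] rot deg [ 0.  -0.   0.3]
```

View pics/w5.png

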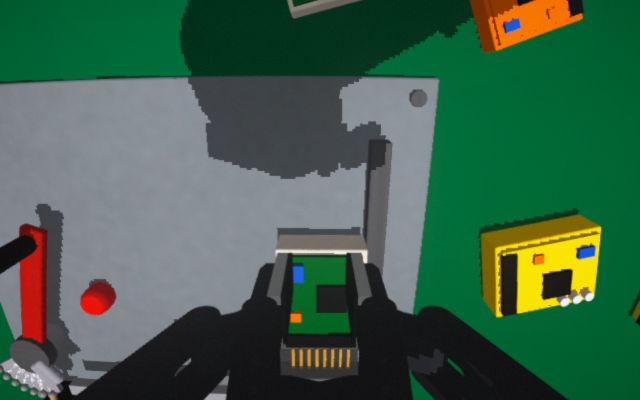

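The module is square in the corner, touching the left fence at column ~368. I make a final seating push in +x.

```bash
python3 -m crank '[[0,0.1,6,0,0,0.3,2.5],[0,0.1,11,0,0,0.3,2.5],[0,0.1,11,0,0,0.3,2.5],[-1,0.1,11,0,0,0.3,2.5],[-1.8,0.1,11,0,0,0.3,2.5],[-2.3,0.1,11,0,0,0.3,2.5],[-2.5,0.1,11,0,0,0.3,2.5],[-2.5,0.1,11,0,0,0.3,2.5]]' && python3 -m crank '[[-0.2,0,0,0,0,0,2.5],[-0.2,0,0,0,0,0,2.5]]'&& python3 -m crank '[[-0.2,0,0,0,0,0,2.5],[-0.2,0,0,0,0,0,2.5]]'
```

```text
clock: 14.88
ee_pos: [0.5498, 0.0699, 0.0156]
eef_rot: [-0.0, 0.001, 1.0, -0.0]
contact_force: [-0.7, 0.2, -0.5]
finger_gap: 0.293
grasp_force: 0.2
clock: 15.12
ee_pos: [0.5502, 0.0697, 0.0153]
eef_rot: [-0.002, 0.001, 1.0, -0.0]
contact_force: [-7.2, 0.7, 4.8]
finger_gap: 0.292
grasp_force: 3.2
clock: 15.38
ee_pos: [0.5502, 0.0693, 0.0149]
eef_rot: [-0.003, 0.002, 1.0, -0.001]
contact_force: [-13.3, 4.3, 8.9]
finger_gap: 0.291
grasp_force: 6.5
```

```bash
python3 -m crank '[[1.5,0,0,0,0,0,2.5],[1.5,0,-6,0,0,0,2.5],[1,0,-12,0,0,0,5],[-0.3,-3,-14,0,0,0,5],[-0.3,-8,-14,0,0,0,5],[-0.3,-14,-14,0,0,0,5],[-0.3,-20,-14,0,0,0,5],[-0.3,-22.9,-14,0,0,0,5],[-0.3,-22.9,-14,0,0,0,5],[-0.3,-22.9,-14,0,0,0,5]]'; python3 go.py .557 -.159 .046 0
python3 - <<'E'
from h import *
w=grab('wrist'); t=grab('top'); s=grab('scene')
o=np.zeros((400,800,3),np.uint8); o[:250,:400]=cv2.resize(w['pixels'],(400,250))[:,:,::-1]
o[:,400:]=cv2.resize(s['pixels'][160:290,225:415,::-1],(400,274),interpolation=cv2.INTER_CUBIC)[:400] if 0 else np.pad(cv2.resize(s['pixels'][160:290,225:415,::-1],(400,274)),((0,126),(0,0),(0,0)))
cv2.imwrite('pics/c6.png',o); pickle.dump((w,t,s),open('c6.pkl','wb'))
E
```

```text
clock: 16.62
ee_pos: [0.5562, -0.1587, 0.1555]
eef_rot: [0.0, 0.001, 1.0, -0.0]
contact_force: [0.3, 1.2, -0.3]
finger_gap: 0.588
grasp_force: 0.0
shift cm [-0.08 -0.02 10.95] rot deg [-0.   0.  -0.2]
```

View pics/c6.png

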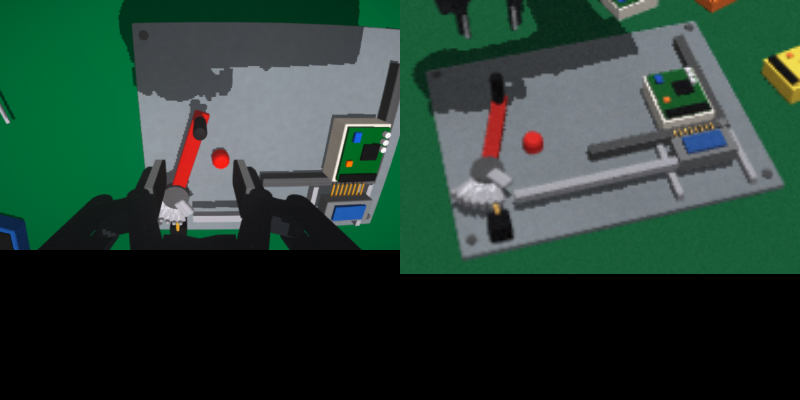

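The module sits in the corner, with the lever at rest and the cap in place. The gripper is above the handle, so I descend and grip.

```bash
python3 -m crank '[[-0.1,0,5,0,0,0,5],[-0.1,0,9,0,0,0,5],[-0.1,0,10.8,0,0,0,5],[-0.1,0,10.8,0,0,0,5],[-0.1,0,10.8,0,0,0,3],[-0.1,0,10.8,0,0,0,1],[-0.1,0,10.8,0,0,0,0],[-0.1,0,10.8,0,0,0,0],[-0.1,0,10.8,0,0,0,0],[-0.1,0,10.8,0,0,0,0]]' 40
```

```text
clock: 18.02
ee_pos: [0.5582, -0.1587, 0.0487]
eef_rot: [0.001, 0.001, 1.0, -0.0]
contact_force: [-0.7, 4.1, 6.8]
finger_gap: 0.173
grasp_force: 39.1
```

```bash
python3 -m crank '[[0.16,-0.6,0,0,0,0,0],[0.29,-1.2,0,0,0,0,0],[0.39,-1.8,0,0,0,0,0],[0.46,-2.35,0,0,0,0,0],[0.46,-2.35,0,0,0,0,0]]' && python3 -m crank '[[0.04,-0.6,0,0,0,0,0],[0.06,-1.2,0,0,0,0,0],[0.05,-1.8,0,0,0,0,0],[0,-2.4,0,0,0,0,0],[0,-2.4,0,0,0,0,0]]' && python3 -m crank '[[-0.08,-0.6,0,0,0,0,0],[-0.18,-1.2,0,0,0,0,0],[-0.18,-1.2,0,0,0,0,0]]'
```

```text
clock: 18.65
ee_pos: [0.5535, -0.182, 0.0487]
eef_rot: [0.001, 0.001, 1.0, 0.0]
contact_force: [-0.2, 6.2, 7.2]
finger_gap: 0.175
grasp_force: 39.6
clock: 19.27
ee_pos: [0.5534, -0.206, 0.0486]
eef_rot: [0.001, 0.001, 1.0, 0.0]
contact_force: [-1.5, 6.6, 8.1]
finger_gap: 0.172
grasp_force: 39.6
clock: 19.65
ee_pos: [0.5551, -0.2176, 0.0486]
eef_rot: [0.001, 0.001, 1.0, 0.0]
contact_force: [-1.2, 8.9, 8.2]
finger_gap: 0.175
grasp_force: 39.6
```

```bash
for i in 1 2 3 4; do python3 -m crank '[[-0.06,-0.22,0,0,0,0,0],[-0.06,-0.22,0,0,0,0,0]]' | grep -E 'pos|contact'; done
```

```text
ee_pos: [0.5556, -0.2198, 0.0486]
contact_force: [-0.7, 7.7, 8.2]
ee_pos: [0.5561, -0.2221, 0.0486]
contact_force: [-1.1, 6.7, 8.2]
ee_pos: [0.5567, -0.2244, 0.0486]
contact_force: [-2.1, 6.3, 8.0]
ee_pos: [0.5573, -0.2268, 0.0487]
contact_force: [-0.6, 5.4, 6.9]
```

```bash
for i in 1 2 3; do python3 -m crank '[[-0.04,-0.12,0,0,0,0,0],[-0.04,-0.12,0,0,0,0,0]]' | grep -E 'pos|contact'; done; python3 -m crank '[[0,0,0,0,0,0,0],[0,0,0,0,0,0,0],[0,0,0,0,0,0,0]]'
python3 - <<'E'
from h import *
s=grab('scene'); t=grab('top'); pickle.dump((s,t),open('c7.pkl','wb'))
o=np.zeros((548,760,3),np.uint8); o[:520]=cv2.resize(s['pixels'][160:290,225:415,::-1],None,fx=4,fy=4,interpolation=cv2.INTER_CUBIC); cv2.imwrite('pics/c7.png',o)
E
```

```text
ee_pos: [0.5577, -0.228, 0.0487]
contact_force: [-1.1, 6.1, 7.3]
ee_pos: [0.558, -0.2291, 0.0486]
contact_force: [-2.1, 6.8, 8.6]
ee_pos: [0.5583, -0.23, 0.0486]
contact_force: [-2.4, 9.0, 8.4]
clock: 21.78
ee_pos: [0.5583, -0.2299, 0.0486]
eef_rot: [0.0, 0.001, 1.0, 0.0]
contact_force: [-2.1, 8.9, 8.7]
finger_gap: 0.175
grasp_force: 39.7
```

View pics/c7.png

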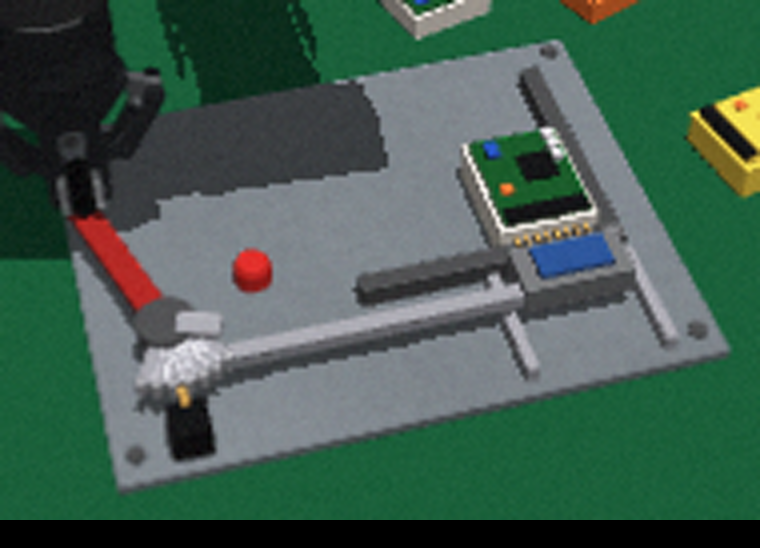

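The click is felt: the push fell to about 5.4 N and then stepped up to 9 N at y = -0.230, where the third click (0.6 rad) is expected. In the picture the module is home at about (530,185), the cap is unmoved at (252,270), and the handle is gripped at (82,185). I hand the job in.

```bash
python3 -c "
from cell import arm; print(arm.close_job())"
```

```text
the job is handed in; nothing more can be done
None
```

I handed in the job at about 22 s. The module is pressed square against both fences, and the gripper is holding the lever at the third click (about 0.6 rad). The dust cap looked unmoved in the last picture. I did not check the meter and screwdriver afterwards, though the arm never went down near either. The hand-in gave no verdict.

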